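# Zero an espresso grinder after burr cleaning and set it from the coarse side

## Robot

A 7-joint arm with a two-finger parallel gripper is mounted at the origin on a cart in front of the work surface, level with it; the furniture and walls round the work are solid. World frame = base frame: x ahead of the robot, y to its left, z up, the work surface at z = 0. Lengths are in m, angles in rad, forces in N, time in s.
With the tool pointing down it reaches from about 0.35 to 0.9 m from the base axis. Payload 7.2 kg.
Tool frame: the origin (TCP) lies on the centre line of the jaws, within the pads' length; the fingertips stand tips_ahead ahead of it and the grasp point (between the pads) lies 6 mm ahead of it (tips_ahead is the distance from the TCP to the fingertips, in m); z points along the fingers, y is the line along which they close (so a half turn about z gives the same grasp; the last joint's range is limited). The gripper opens to 85 mm and grips with 20 to 120 N. Pads are 22 mm wide; open, the fingers measure 114 mm over their backs; the gripper's body (76 mm by 85 mm) begins 54 mm behind the grasp point. The pads swing forward as they close: fully open they stand 13 mm farther back than shut.
Start: joints at [1.071, 0.411, -0.013, 1.596, 0.006, 1.134, -0.082], TCP at [0.262, -0.568, 0.256] pointing down, gripper open.
Joint ranges: [-2.95, 2.95], [-0.29, 1.99], [-1.47, 1.44], [0.14, 2.54], [-1.03, 4.17], [0.13, 1.85], [-2.86, 2.86]. Speed limits (rad/s): [2.39, 2.39, 3.01, 3.01, 3.14, 3.14, 3.14].

## Interface

Orientations are given as a unit quaternion [x, y, z, w].
In Python, from plant import * gives the robot as it stands.
- The arm moves only by the shell command python3 -m inch 'ROWS' [OPENING] [FORCE]. ROWS is JSON, a list of rows, each a list of 4 numbers: the shift along the world's x, y, z each as a share of 2 cm, from -1 to 1, then the turn about the world's z as a share of pi rad, from -1 to 1. A call has 1 to 20 rows; each row shifts and turns the commanded pose from where the row before left it; what a row does not reach is not made up. A row lasts 1/8 s, in which the tool goes at most 62.5 mm and 10.7 degrees, less where a joint would pass 70% of its speed; a pose out of reach is approached as far as the arm can. A call with a number of a shift or a turn outside -1 to 1 is refused whole. A call with a gripper value outside its range is refused whole. OPENING is the gripper command: -1 is shut, 1 is fully open, values between are in proportion, set as the call begins (- or left out, the last holds). The fingers move at their own pace and stop on an object; FORCE is the grip in N (left out, the last holds). Time passes only in rows, so rows that do not move let the fingers close. It gives the time, the measured TCP pose, the force, the opening and the grip force at its end, in the units of the state.
- read_state(): the state, without advancing time (a new reading comes with each control period).
- snapshot(name): name is "scene" or "top" or "wrist"; returns (picture, depth): 384x512x3 uint8, red, green, blue; 384x512 float32, m along the optical axis (not along the pixel's ray), 0 where there is no reading.
- camera_model(name): a dict with "camera_matrix" (3x3 intrinsics, pixels), "k1" (the pictures are not rectified: a ray, as slopes to the right and down, at radius r is drawn at 1 + k1 r^2 times it, then the intrinsics apply), "view" (4x4, takes a point from world to camera coordinates). Camera axes: x right, y down, z forward; pixel columns grow to the right and rows downward; lengths in m; the calibration is good to about 2 mm. A picture is of the moment at which its call begins: read the wrist's pose just before it. camera_model takes no time and is no camera call; for the wrist camera it gives the pose at the moment of the call.
- sign_off(): hands the job in; it is judged then, once.
The state is a dict: "t": time; "joint_pos": joint angles; "qd": joint speeds; "joint_efforts": joint torques, N m; "ee_pos": TCP position; "ee_rot": TCP orientation; "contact_force": force on the tool from outside, world axes, zero at the start; "torque": the same for the moment, N m; "opening": finger opening in m; "gripper_force": force on a finger pad.
Only numpy, scipy, OpenCV 4.12 (cv2) and the standard library are available. Lean on these libraries where they do the work, as an engineer would, in place of code of your own. Each camera call takes 0.05 s, during which the arm holds its last target. There are 200 camera calls.

## Task

The burrs of the small white espresso grinder were cleaned and refitted, so its dial has lost its zero. Turn the dial clockwise (finer), gently, until you feel the burrs just touch without jamming them, open it past the mark, and then set it six marks (36 degrees) coarser than the touch point, making the last turn clockwise so that the play in the dial is taken up. Let go of the dial and leave everything else on the table as it stands.

Things in the scene. Friction and masses are not known exactly. Their poses are not given: they have to be found in the camera images.
- grinder: White single-dose espresso grinder, fixed on the table, 124 mm wide, 225 mm long, head top at z = 203 mm. Its origin lies on the table under the vertical axis of the dial; its spout and fork point along its -x. A brown bean cap (31 mm radius, top at z = 224 mm) stands 104 mm behind the dial along +x.
- dial_grip (a point): Point on the vertical axis of the grinder's dial, z = 237.5 mm, turning with the dial. Its grip is an upright aluminium bar, 54 mm long (along this point's x), 13 mm thick (along its y), from z = 217.5 to 247.5 mm, on a black skirt of 36 mm radius with its top at z = 218.5 mm. Clockwise from above is finer (burrs closer), anticlockwise coarser. The dial and burrs stay where they are left.
- index_line (a point): Middle of the red index line on the grinder's head, in front of the dial, 45.5 mm from its axis. The dial's skirt carries 60 white marks, one each 6 degrees, every fifth longer; which mark stands at the line means nothing until the touch point is found.
- dial (a joint): Where the dial stands in its play on the hidden burr carrier that it drives (rad): 0 = play taken up in the finer (clockwise) direction, 0.42 (24 degrees) = taken up in the coarser one. It does not tell the burr opening. Turning takes about 0.02 Nm within the play and 0.17 Nm while it drives the carrier, either way; held still, this drag fades to some 0.03 Nm.
- burrs (a point): Point on the dial's axis in the head; the burrs are hidden there, at the start 15 to 50 degrees open. Where they touch can only be felt: from there the torque rises by 6 Nm per rad and stays when held; over 0.6 Nm beyond the drag spoils them. Rules: upper_burr and lower_burr are their lugs, 30 mm off the axis; centres 8 mm apart at touch, 23.3 mm at 30 degrees open, 27.2 at 38, 29.1 at 42.
- brush: Grounds brush with wooden handle, 140 mm long, lying on the table; bystander.
- portafilter: Spare steel portafilter with black handle, 206 mm long, lying on the table; bystander.
- tamper: Steel tamper with wooden handle, 92 mm high; bystander.
- cup: Cream espresso cup, 55 mm high; bystander.
- shaker: Steel cocoa shaker, 95 mm high; bystander.

How it is judged:
On the way, in this order (a step that is already met when the one before it is completed fails the run):
1. the burrs have been brought together until they touch (contact force between upper_burr and lower_burr above 1.5 N), for 0.1 s.
2. the burrs have been opened past the setting, to at least 38 degrees from touch (distance between upper_burr and lower_burr above 0.0272 m), for 0.05 s.
At the end, for the whole second after the job is handed in: the burrs stand six marks open from their touch point, 36 degrees within 6 degrees (one mark), with the dial's play taken up in the finer direction (within 0.06 rad), and the dial is at rest (distance between upper_burr and lower_burr between 0.0233 and 0.0291 m and value of joint dial below 0.06 rad and angular speed of dial below 0.05 rad/s).
It fails at once if the burrs are jammed together (over 20 N at the lugs, 0.6 Nm at the dial) (contact force between upper_burr and lower_burr above 20 N).
It fails at once if a bystander is moved by over 15 mm (distance of any of brush, portafilter, tamper, cup, shaker from where it was at the start of the episode above 0.015 m).
It also fails if it takes over 61 s, if anything falls off the work surface, if the arm or the gripper's body presses on something with over 40 N, if the wrist force passes 120 N, or if a joint passes its speed limit or range.

## Working session

There is one attempt and no reset: what is moved stays moved. The work goes in short steps, Python scripts to look and compute and a shell command to move; the robot and the scene stay as the last step left them, time stands still between calls to the robot, and variables do not carry over. Pictures are saved under pics/ and viewed, at most 10 in all, crops included, and the job is handed in when it is done.

```bash
ls; mkdir -p pics
python3 - <<'E'
from plant import *
import cv2,numpy as np
s=read_state();print(s)
for n in ("scene","top"):
    p,d=snapshot(n);cv2.imwrite(f"pics/{n}0.png",p[:,:,::-1]);np.save(f"pics/{n}0.npy",d);m=camera_model(n);print(n,m)
a=cv2.imread("pics/scene0.png");b=cv2.imread("pics/top0.png")
cv2.imwrite("pics/both0.png",cv2.resize(np.hstack([a,b]),(800,300)))
E
```

```text
pics
{'t': 0.0, 'joint_pos': array([ 1.07080906,  0.41191833, -0.01269443,  1.59705718,  0.00559128,
        1.13430098, -0.08222004]), 'qd': array([ 0.00070089,  0.00118702, -0.00094234, -0.0008035 ,  0.00024276,
       -0.00059968, -0.00109022]), 'joint_efforts': array([ 7.47823688e-04, -6.00624990e+01,  6.82197232e-01, -2.99412632e+01,
        1.37389792e-02,  1.06372157e-02,  1.00522922e-05]), 'ee_pos': array([ 0.26132261, -0.56723615,  0.25543627]), 'ee_rot': array([ 9.76786641e-01,  2.14212928e-01, -2.32872772e-04, -7.90585362e-04]), 'contact_force': array([-0.31654123,  0.00356892,  0.16695211]), 'torque': array([ 0.04909688, -0.01905509,  0.03912558]), 'gripper_force': 0.0, 'opening': 0.08554806547040703}
scene {'camera_matrix': array([[461.91904446,   0.        , 260.52064576],
       [  0.        , 461.91904446, 197.33706822],
       [  0.        ,   0.        ,   1.        ]]), 'k1': -0.061784089442327855, 'view': array([[-0.64517401, -0.76399749, -0.00763791,  0.19875122],
       [-0.58782606,  0.50273866, -0.6338094 ,  0.5126476 ],
       [ 0.48806866, -0.40442759, -0.77345155,  1.10311037],
       [ 0.        ,  0.        ,  0.        ,  1.        ]])}
top {'camera_matrix': array([[379.47660016,   0.        , 253.00376952],
       [  0.        , 379.47660016, 191.79243349],
       [  0.        ,   0.        ,   1.        ]]), 'k1': -0.05210610925542473, 'view': array([[ 0.01842378, -0.9996683 , -0.01799578, -0.17199464],
       [-0.98368463, -0.01490179, -0.17928325,  0.52149609],
       [ 0.17895562,  0.02100525, -0.98363289,  0.97233219],
       [ 0.        ,  0.        ,  0.        ,  1.        ]])}
```

View pics/top0.png

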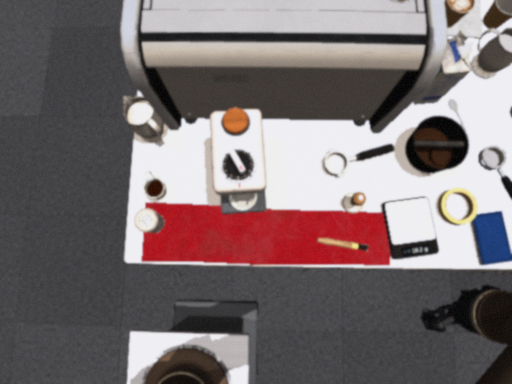

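The top view shows the grinder with its dial near (238,163), the bar running from about (232,152) to (244,173), and the brown cap at (235,120). The coffee machine is above it and the arm is at lower right. Next I'll measure the dial.

```bash
cat > h.py <<'E'
from plant import *
import cv2,numpy as np
def ray(m,px,z):
    K=m["camera_matrix"];V=m["view"]
    d=((np.array(px,float)-K[:2,2])/K[0,0]); u=d.copy()
    for _ in range(20): u=d/(1+m["k1"]*(u@u))
    r=V[:3,:3].T@np.array([*u,1]); c=-V[:3,:3].T@V[:3,3]
    return c+r*(z-c[2])/r[2]
def yaw():  # tool y-axis direction (jaw closing line), mod 180
    from scipy.spatial.transform import Rotation as R
    y=R.from_quat(read_state()["ee_rot"]).as_matrix()[:,1]; return np.degrees(np.arctan2(y[1],y[0]))
E
python3 - <<'E'
from h import *
m=camera_model("top");p=cv2.imread("pics/top0.png");d=np.load("pics/top0.npy")
x0,y0=200,95;c=p[y0:y0+120,x0:x0+80]
cv2.imwrite("pics/crop1.png",cv2.resize(c,(400,600),interpolation=cv2.INTER_CUBIC))
g=c.max(2);dk=((g<70)*255).astype(np.uint8)
dk[:45]=0;dk[90:]=0;dk[:,:18]=0;dk[:,62:]=0
k=max(cv2.findContours(dk,0,2)[0],key=cv2.contourArea);h=cv2.convexHull(k)
e=cv2.fitEllipse(h);print("skirt",e);cen=np.array(e[0])+[x0,y0];C=ray(m,cen,.2185);print("dial",C, "edge r",[round(np.linalg.norm(ray(m,q[0]+[x0,y0],.2185)-C),4) for q in h[::3]])
hull=cv2.drawContours(np.zeros_like(dk),[h],-1,255,-1)
b=((g>110)*255).astype(np.uint8)&cv2.dilate(hull,None)
n,l,st,ce=cv2.connectedComponentsWithStats(b);
for i in range(1,n): print(st[i],ce[i])
i=1+np.argmax(st[1:,4]);q=np.argwhere(l==i)[:,::-1]+[x0,y0]
P=np.array([ray(m,v,.2475)for v in q]);print("bar c",P.mean(0));w,v=np.linalg.eigh(np.cov(P[:,:2].T));print(w,"bar ang",np.degrees(np.arctan2(v[1,1],v[0,1])))
hs=cv2.cvtColor(c,cv2.COLOR_BGR2HSV);br=cv2.inRange(hs,(5,120,80),(20,255,255));br[45:]=0;q=np.argwhere(br)[:,::-1].mean(0)+[x0,y0];print("cap",ray(m,q,.224),"dist",np.linalg.norm(ray(m,q,.224)[:2]-C[:2]))
print("yaw",yaw())
E
```

```text
skirt ((37.42436599731445, 69.5458984375), (25.169065475463867, 27.251779556274414), 59.973968505859375)
dial [ 0.55465316 -0.13068101  0.2185    ] edge r [np.float64(0.0309), np.float64(0.0302), np.float64(0.0293), np.float64(0.0303), np.float64(0.029), np.float64(0.0293)]
[ 29  56  17  22 163] [37.65030675 66.80981595]
[43 56  5  3  5] [45.  56.8]
[25 61  2  2  2] [25.5 61.5]
[49 60  1  1  1] [49. 60.]
[50 62  1  1  1] [50. 62.]
[24 64  1  1  1] [24. 64.]
[51 64  1  1  1] [51. 64.]
[24 76  1  1  1] [24. 76.]
[50 76  1  1  1] [50. 76.]
[25 78  3  4  4] [26.  79.5]
[29 82  3  2  3] [30.         82.33333333]
[37 82  2  2  4] [37.5 82.5]
bar c [ 0.5533904  -0.13287977  0.2475    ]
[2.18647712e-05 2.02906864e-04] bar ang -149.5028096314635
cap [ 0.65763383 -0.12269466  0.224     ] dist 0.1032898838243794
yaw -65.26236420624016
```

View pics/crop1.png

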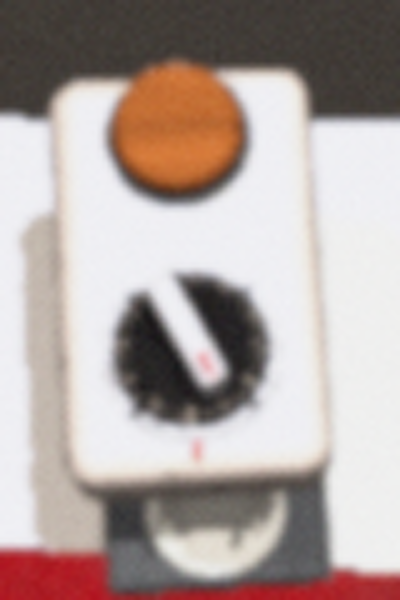

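View pics/both0.png

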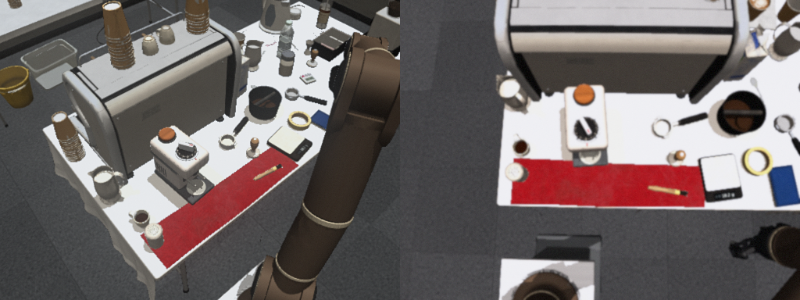

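The crop shows the skirt centred near (187,347) and the bar from about (160,290) to (215,385), with its red tick near the front right end. The red index line is at (196,450). The scene view shows free air over the grinder. In the world frame the dial is at about (0.554, -0.132) with the bar at 30.5°. The cap checks out at 103 mm from the dial, against 104 mm given. I'll move above the dial and look from the wrist.

```bash
python3 -m inch '[[0.6,1,0.9,0],[0.68,1,0.9,0],[0.68,1,0.9,0.032],[0.68,1,0.9,0],[0.68,1,0,0],[0.68,1,0,0],[0.68,1,0,0],[0.68,1,0,0],[0.68,1,0,0],[0.68,1,0,0],[0.68,1,0,0],[0.68,1,0,0],[0.68,1,0,0],[0.68,1,0,0],[0.68,1,0,0],[0.68,1,0,0],[0.68,1,0,0],[0.68,1,0,0],[0.5,1,0,0],[0,0,0,0]]' 1
python3 - <<'E'
import plant; print([n for n in dir(plant) if n[0]!='_'], getattr(plant,'tips_ahead',None))
from h import *
s=read_state();print(s['ee_pos'],yaw(),s['joint_pos'])
m=camera_model("wrist");p,d=snapshot("wrist");cv2.imwrite("pics/w1.png",p[:,:,::-1]);np.save("pics/w1.npy",d);print(m);np.savez("pics/w1m.npz",**m)
E
```

```text
t: 2.6
ee_pos: [0.5154, -0.1846, 0.3291]
ee_rot: [0.964, 0.265, 0.0, -0.0]
contact_force: [-0.6, -0.1, -0.2]
opening: 0.0857
gripper_force: 0.0
['IKError', 'camera_model', 'read_state', 'sign_off', 'snapshot', 'tips_ahead'] 0.025
[ 0.51541114 -0.18456827  0.32911442] -59.24266762776818 [ 0.48869916  0.24069169 -0.28432252  1.66963587  0.07003504  1.24061575
 -0.84451586]
{'camera_matrix': array([[326.64834665,   0.        , 255.68720725],
       [  0.        , 326.64834665, 191.35485477],
       [  0.        ,   0.        ,   1.        ]]), 'k1': -0.03794636452539655, 'view': array([[ 0.51084707, -0.85967077,  0.00120359, -0.42263651],
       [-0.83031442, -0.49303875,  0.25978983,  0.28541222],
       [-0.22274031, -0.13371224, -0.96566443,  0.54056635],
       [ 0.        ,  0.        ,  0.        ,  1.        ]])}
```

View pics/w1.png

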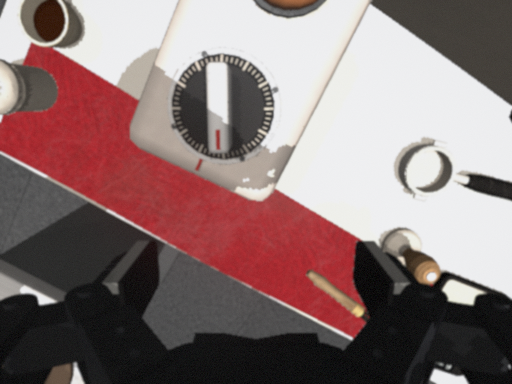

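The wrist view shows the dial skirt centred near (222,107) and the bar from about (217,62) to (219,152), nearly upright in the picture. The red index line is at (199,165). Next I'll measure from this view.

Run:
```python
from h import *
m=dict(np.load("pics/w1m.npz"));m["k1"]=float(m["k1"]);p=cv2.imread("pics/w1.png")
g=cv2.cvtColor(p,cv2.COLOR_BGR2GRAY);roi=np.zeros_like(g);cv2.circle(roi,(222,107),62,255,-1)
dk=((g<75)*255).astype(np.uint8)&roi;dk[:,:]=cv2.morphologyEx(dk,cv2.MORPH_CLOSE,np.ones((5,5)))
k=max(cv2.findContours(dk,0,1)[0],key=cv2.contourArea);h=cv2.convexHull(k);W=np.array([ray(m,q[0],.2185) for q in h])[:,:2].astype(np.float32)
print("circle",cv2.minEnclosingCircle(W),cv2.fitEllipse(W))
h2=cv2.erode(cv2.drawContours(np.zeros_like(g),[h],-1,255,-1),np.ones((19,19)))
b=((g>140)*255).astype(np.uint8)&h2
n,l,st,ce=cv2.connectedComponentsWithStats(b);i=1+np.argmax(st[1:,4]);print(st[i],ce[i])
b2=((g>140)*255).astype(np.uint8)&cv2.erode(cv2.drawContours(np.zeros_like(g),[h],-1,255,-1),np.ones((5,5)))
q=np.argwhere(l==i)[:,::-1]
# bar edges per row
for r in range(70,150,8):
    c=q[q[:,1]==r][:,0]
    if len(c): print(r,c.min(),c.max(),g[r,c.min()-3:c.max()+6])
W=np.array([ray(m,v,.2475) for v in q])[:,:2].astype(np.float32)
print("bar",cv2.minAreaRect(W),cv2.fitLine(W,2,0,.01,.01).ravel())
hs=cv2.cvtColor(p,cv2.COLOR_BGR2HSV);r=(cv2.inRange(hs,(0,120,90),(8,255,255))|cv2.inRange(hs,(172,120,90),(180,255,255)));r[:158]=0;r[172:]=0;r[:,:190]=0;r[:,208:]=0
q=np.argwhere(r)[:,::-1].mean(0);print("index",q,ray(m,q,.2035))
```

```text
circle ((0.55763179063797, -0.13322627544403076), 0.035962238907814026) ((0.5589191913604736, -0.13285280764102936), (0.06830960512161255, 0.07012971490621567), 160.28164672851562)
[ 206   66   23   83 1490] [217.6295302  103.56442953]
70 210 227 [207 229 234 238 239 237 237 237 238 238 237 238 238 238 237 238 238 238
 233 213 168 125 105  90  82  74]
78 207 227 [ 62  89 139 194 225 235 238 237 237 238 238 238 237 238 238 238 239 238
 237 238 237 234 222 180 132 106  91  76  69]
86 207 227 [ 64  76 122 184 224 234 237 238 238 239 238 237 237 237 238 238 238 237
 237 238 237 233 224 184 135 105  91  77  67]
94 207 227 [ 59  65 112 175 219 232 237 238 237 238 237 237 238 238 237 236 238 238
 238 237 236 234 225 189 140 107  91  80  67]
102 207 227 [ 54  58 101 164 211 229 236 237 237 238 237 237 238 237 237 237 237 238
 237 237 237 236 225 181 128 102  92  76  66]
110 208 228 [ 49  74 105 145 172 199 223 234 236 238 237 237 238 237 238 237 237 238
 237 237 236 227 192 141 107  94  79  68  62]
118 209 228 [ 59  93 130 149 162 167 170 175 179 180 180 181 181 177 178 182 206 226
 236 236 228 199 152 115  93  80  67  61]
126 209 225 [ 53  86 125 145 158 166 169 173 177 180 178 178 178 175 174 174 173 167
 160 148 137 122  99  89  81]
134 209 225 [ 48  75 116 141 154 162 167 172 165 142 107  84  85 115 151 167 167 165
 157 149 140 125 104  87  77]
142 210 226 [ 61 101 129 150 161 168 170 167 151 116  88  85 111 148 166 167 164 160
 153 142 127 107  85  78  70]
bar ((0.559606671333313, -0.13229326903820038), (0.047701552510261536, 0.012682613916695118), 30.665103912353516) [ 0.86717427  0.4980048   0.56177175 -0.13107914]
index [198.41666667 164.66666667] [ 0.51264049 -0.13604857  0.2035    ]
```

The skirt fits a 35.96 mm radius circle at (0.5576, -0.1332), the index line is 45 mm away, and the bar is at 30.4°. All three agree with the given sizes. I'll go to the axis, move down to TCP z = 0.247 (tips at 0.222), check, then close.

```bash
python3 -m inch '[[0.7,0.86,0,0],[0.7,0.86,0,0],[0.72,0.87,0,0],[0,0,0,0],[0,0,-1,0],[0,0,-1,0],[0,0,-1,0],[0,0,-0.8,0],[0,0,-0.3,0],[0,0,0,0],[0,0,0,0]]' 1
python3 - <<'E'
from h import *
s=read_state();print(s['ee_pos'],yaw(),s['contact_force'],s['torque'],s['joint_pos'])
p,d=snapshot("wrist");cv2.imwrite("pics/w2.png",p[:,:,::-1])
E
```

```text
t: 4.03
ee_pos: [0.5575, -0.136, 0.2471]
ee_rot: [0.965, 0.263, 0.001, 0.0]
contact_force: [-0.3, -0.5, -0.1]
opening: 0.0852
gripper_force: 0.0
[ 0.55751096 -0.13596634  0.24705109] -59.50048268788002 [-0.28800567 -0.47032902 -0.14300468] [-0.02136038 -0.01226681 -0.00089914] [ 0.39271269  0.35224727 -0.30680737  1.72015648  0.11826105  1.08612915
 -0.98997836]
```

View pics/w2.png

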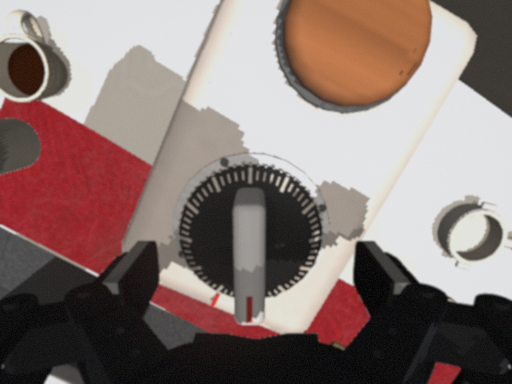

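The fingers straddle the bar, which is upright in the picture at column 249, while the jaw centre is near 256. That is about 3 mm off in y, and the pose readout agrees. I'll correct it and close.

```bash
python3 -m inch '[[0,0.15,0,0],[0,0,0,0],[0,0,0,0]]'; python3 -m inch '[[0,0,0,0],[0,0,0,0],[0,0,0,0],[0,0,0,0],[0,0,0,0],[0,0,0,0]]' -1 80
python3 - <<'E'
from h import *
for i in range(1):
    s=read_state();print(s['ee_pos'],yaw(),s['contact_force'],s['torque'],s['opening'],s['joint_pos'])
E
```

```text
t: 4.45
ee_pos: [0.5572, -0.1328, 0.2464]
ee_rot: [0.965, 0.263, 0.0, 0.0]
contact_force: [-0.9, 0.0, 0.2]
opening: 0.0852
gripper_force: 0.0
t: 5.2
ee_pos: [0.5572, -0.133, 0.2465]
ee_rot: [0.965, 0.263, 0.0, 0.0]
contact_force: [-1.8, -0.8, 2.2]
opening: 0.0119
gripper_force: 78.2
[ 0.55720535 -0.13297982  0.24647919] -59.50587184486295 [-1.76564314 -0.75792797  2.17791957] [-0.06420162  0.13382648 -0.03068554] 0.011867343603607894 [ 0.38870578  0.35167374 -0.30798588  1.72253061  0.1185949   1.08529729
 -0.99558933]
```

```bash
cat > r.py <<'E'
from h import *
s=read_state();print("t",round(s['t'],2),"yaw %.2f"%yaw(),"Tz %.3f"%s['torque'][2],"F",s['contact_force'].round(1),"p",s['ee_pos'].round(4),"q7 %.2f"%s['joint_pos'][6])
E
python3 -m inch '[[0,0,0,-0.02],[0,0,0,-0.02],[0,0,0,-0.02]]'>/dev/null; python3 r.py; for i in 1 2 3; do python3 -m inch '[[0,0,0,0],[0,0,0,0]]'>/dev/null; python3 r.py; done
```

```text
t 5.58 yaw -70.40 Tz 0.193 F [0.3 1.4 2.7] p [ 0.5572 -0.1328  0.2465] q7 -1.17
t 5.83 yaw -70.23 Tz -0.021 F [-0.1  0.5  3.4] p [ 0.5572 -0.1328  0.2464] q7 -1.17
t 6.08 yaw -70.28 Tz -0.052 F [-0.7  0.2  4.7] p [ 0.5572 -0.1329  0.2464] q7 -1.17
t 6.33 yaw -70.30 Tz 0.007 F [-2.3 -0.9  6. ] p [ 0.5572 -0.1329  0.2464] q7 -1.17
```

```bash
cat > g.py <<'E'
# report; exit status 1 if the held torque suggests contact
from h import *
import sys
s=read_state();T=s['torque'][2];print("t",round(s['t'],2),"yaw %.2f"%yaw(),"Tz %.3f"%T,"F",s['contact_force'].round(1));sys.exit(abs(T)>0.12)
E
python3 -m inch '[[0,0,0,-0.015],[0,0,0,0],[0,0,0,0]]'>/dev/null && python3 g.py &&
python3 -m inch '[[0,0,0,-0.015],[0,0,0,0],[0,0,0,0]]'>/dev/null && python3 g.py &&
python3 -m inch '[[0,0,0,-0.015],[0,0,0,0],[0,0,0,0]]'>/dev/null && python3 g.py &&
python3 -m inch '[[0,0,0,-0.015],[0,0,0,0],[0,0,0,0]]'>/dev/null && python3 g.py &&
python3 -m inch '[[0,0,0,-0.015],[0,0,0,0],[0,0,0,0]]'>/dev/null && python3 g.py &&
python3 -m inch '[[0,0,0,-0.015],[0,0,0,0],[0,0,0,0]]'>/dev/null && python3 g.py
```

```text
t 6.7 yaw -73.00 Tz -0.018 F [-2.1 -0.1  5.1]False
```

```bash
sed -i 's/sys.exit(abs(T)>0.12)/sys.exit(int(abs(T)>0.12))/' g.py
python3 -m inch '[[0,0,0,-0.015],[0,0,0,0],[0,0,0,0]]'>/dev/null && python3 g.py &&
python3 -m inch '[[0,0,0,-0.015],[0,0,0,0],[0,0,0,0]]'>/dev/null && python3 g.py &&
python3 -m inch '[[0,0,0,-0.015],[0,0,0,0],[0,0,0,0]]'>/dev/null && python3 g.py &&
python3 -m inch '[[0,0,0,-0.015],[0,0,0,0],[0,0,0,0]]'>/dev/null && python3 g.py &&
python3 -m inch '[[0,0,0,-0.015],[0,0,0,0],[0,0,0,0]]'>/dev/null && python3 g.py &&
python3 -m inch '[[0,0,0,-0.015],[0,0,0,0],[0,0,0,0]]'>/dev/null && python3 g.py
```

```text
t 7.08 yaw -75.70 Tz -0.006 F [-1.   0.   5.1]
t 7.45 yaw -78.40 Tz -0.018 F [-1.3  0.5  5.3]
t 7.83 yaw -81.10 Tz 0.025 F [-1.9  0.3  5.4]
t 8.2 yaw -83.79 Tz 0.008 F [-0.6 -0.1  5.5]
t 8.57 yaw -86.49 Tz -0.050 F [-1.6  0.8  5.1]
t 8.95 yaw -89.16 Tz 0.164 F [-2.1  0.4  5.2]
```

```bash
python3 -m inch '[[0,0,0,0],[0,0,0,0]]'>/dev/null ; python3 g.py; python3 -m inch '[[0,0,0,0]]'>/dev/null ; python3 g.py
python3 -m inch '[[0,0,0,-0.006],[0,0,0,0],[0,0,0,0]]'>/dev/null ; python3 g.py;python3 -m inch '[[0,0,0,0],[0,0,0,0]]'>/dev/null ; python3 g.py; python3 -m inch '[[0,0,0,0]]'>/dev/null ; python3 g.py
```

```text
t 9.2 yaw -89.16 Tz 0.179 F [-2.   1.4  4.5]
t 9.32 yaw -89.17 Tz 0.184 F [-1.   0.5  5.5]
t 9.7 yaw -90.22 Tz 0.366 F [-2.3  0.9  4.8]
t 9.95 yaw -90.22 Tz 0.405 F [-0.7  0.2  5.1]
t 10.07 yaw -90.21 Tz 0.371 F [-1.7  1.   5.4]
```

Touch is clear: the held torque is 0.18 Nm at -89.2° and 0.38 Nm at -90.2°, which puts touch at about -87.3°. I'll open to about 42° by turning the dial to -21.3° (42° plus the 24° play), then come back clockwise to -51.3°.

```bash
python3 -m inch '[[0,0,0,0.03],[0,0,0,0.03],[0,0,0,0.03],[0,0,0,0.03],[0,0,0,0.03],[0,0,0,0.03]]'>/dev/null ; python3 r.py
python3 -m inch '[[0,0,0,0.03],[0,0,0,0.03],[0,0,0,0.03],[0,0,0,0.03],[0,0,0,0.03],[0,0,0,0.03]]'>/dev/null ; python3 r.py
python3 -m inch '[[0,0,0,0.024],[0,0,0,0],[0,0,0,0],[0,0,0,0]]'>/dev/null ; python3 r.py
```

```text
t 10.82 yaw -57.73 Tz -0.103 F [-1.3 -0.8  5.4] p [ 0.5573 -0.133   0.2465] q7 -0.97
t 11.57 yaw -25.34 Tz -0.199 F [ 0.  -1.   4.1] p [ 0.5575 -0.1332  0.2465] q7 -0.44
t 12.07 yaw -21.22 Tz 0.061 F [ 1.8 -2.2  4.6] p [ 0.5575 -0.1331  0.2464] q7 -0.37
```

```bash
python3 -m inch '[[0,0,0,-0.025],[0,0,0,-0.025],[0,0,0,-0.025],[0,0,0,-0.025]]'>/dev/null ; python3 r.py
python3 -m inch '[[0,0,0,-0.02]]'>/dev/null ; python3 r.py
python3 -m inch '[[0,0,0,-0.02]]'>/dev/null ; python3 r.py
python3 -m inch '[[0,0,0,-0.02]]'>/dev/null ; python3 r.py
python3 -m inch '[[0,0,0,-0.008],[0,0,0,0],[0,0,0,0],[0,0,0,0]]'>/dev/null ; python3 r.py
```

```text
t 12.57 yaw -39.35 Tz 0.030 F [ 0.9 -1.2  5. ] p [ 0.5573 -0.1331  0.2465] q7 -0.67
t 12.7 yaw -42.93 Tz 0.023 F [-0.7 -2.3  5. ] p [ 0.5573 -0.1331  0.2465] q7 -0.73
t 12.82 yaw -46.51 Tz 0.134 F [ 1.9 -2.   4.9] p [ 0.5573 -0.133   0.2464] q7 -0.78
t 12.95 yaw -50.10 Tz 0.125 F [-0.2 -1.6  5.3] p [ 0.5573 -0.133   0.2465] q7 -0.84
t 13.45 yaw -51.40 Tz -0.010 F [ 0.6 -1.   5.3] p [ 0.5572 -0.133   0.2464] q7 -0.86
```

```bash
python3 -m inch '[[0,0,0,0],[0,0,0,0],[0,0,0,0],[0,0,0,0],[0,0,0,0],[0,0,0,0]]' 1; python3 r.py
python3 -m inch '[[0,0,1,0],[0,0,1,0],[0,0,1,0],[0,0,1,0],[0,-0.5,0,0],[-1,-1,0,0],[-1,-1,0,0],[0,0,0,0],[0,0,0,0]]' >/dev/null
python3 - <<'E'
from h import *
s=read_state();m=camera_model("wrist");p,d=snapshot("wrist");p=p[:,:,::-1].copy();cv2.imwrite("pics/w3.png",p);print(s['ee_pos'],yaw())
g=cv2.cvtColor(p,cv2.COLOR_BGR2GRAY)
K=m["camera_matrix"];v=m["view"]@[.5574,-.1331,.2475,1];c=K[:2,:2]@(v[:2]/v[2])+K[:2,2];print(c)
roi=np.zeros_like(g);cv2.circle(roi,tuple(int(x) for x in c),40,255,-1)
b=((g>120)*255).astype(np.uint8)&roi;b=cv2.morphologyEx(b,cv2.MORPH_OPEN,np.ones((7,7)))
n,l,st,ce=cv2.connectedComponentsWithStats(b);i=1+np.argmax(st[1:,4]);q=np.argwhere(l==i)[:,::-1]
W=np.array([ray(m,u,.2475) for u in q])[:,:2].astype(np.float32);f=cv2.fitLine(W,2,0,.01,.01).ravel();print("bar",cv2.minAreaRect(W),np.degrees(np.arctan2(f[1],f[0])))
E
```

```text
t: 14.2
ee_pos: [0.5572, -0.1328, 0.2463]
ee_rot: [0.944, 0.331, 0.0, 0.0]
contact_force: [0.5, -0.0, -0.2]
opening: 0.0854
gripper_force: 0.0
t 14.2 yaw -51.40 Tz -0.016 F [ 0.5 -0.  -0.2] p [ 0.5572 -0.1328  0.2463] q7 -0.86
[ 0.51724601 -0.18275785  0.32567487] -51.355752002011805
[231.33761607 111.80893685]
bar ((0.5576354265213013, -0.13345317542552948), (0.04490204527974129, 0.012817206792533398), 38.02254104614258) 38.327087
```

View pics/w3.png

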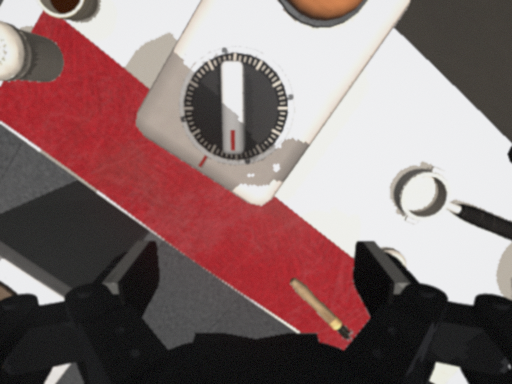

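The gripper is clear of the dial. The bar runs from about (232,62) to (234,150) and measures 38.3° against 38.6° expected, so it didn't move on release. The bystanders in view look untouched.

```bash
python3 -c "from plant import *; print(sign_off())"
```

```text
the job is handed in; nothing more can be done
None
```

I handed the job in with the dial released at about 36° (six marks) coarser than the touch point I felt; the last turn was clockwise with the play taken up, nothing else was touched, and no verdict came back.

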